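# Clamp the ski and hold the rail lock open with its key

### The job

Wind the ski clamp's crank clockwise until the red jaw presses the ski firmly against the far jaw, and leave it tight. Then take the orange-headed key out of its wooden rest, push it fully home in the brass plug of the green rail lock (work it past the sticky pins), turn it a quarter turn clockwise against the spring and finish there, still gripping the key and holding it turned so that the rail stays free to slide. Leave the other things on the bench where they are.

Things in the scene. Friction and masses are not known exactly. Their poses are not given: they have to be found in the camera images.
- crank (a joint): crank of the ski clamp on a vertical axis, rad, 0 (jaw open) to 10.4, grows clockwise from above; starts at 1 to 5. Each rad moves the jaw 4.8 mm to the ski, which is reached near 8.3 and pressed against the far jaw near 9.1. Free turning takes up to 4 N at the knob; the force climbs steeply past 9.1 (10 to 15 N is firm). It stays where it is left.
- crank_axis (a point): point on the crank's vertical axis, fixed, at the height of the knob's centre (118 mm above the bench). The clamp's top below it is at 80 mm, the crank arm at 90 mm
- jaw: red sliding jaw of the ski clamp, 70 mm wide, top 88 mm above the bench; it slides along its own x (roughly world +x, away from the robot) onto the ski. Its origin is not at the jaw but on the clamp's frame, moving with the jaw; its axes are those of the clamp
- ski: child's cross-country ski, 45 mm wide, 25 mm thick, 1 m long, lying base (black) up along the rail, roughly along world y; loose, 0.6 kg. Origin at the middle of its underside, 55 mm above the bench. About 3 mm of play to the clamp's far jaw
- key_bow (a point): centre of the key's orange head (bow), 32 mm (x) by 12 mm (y) by 50 mm (z, up). Below it a steel blade 16 mm (x) by 5 mm (y), 32 mm long: the tip is 57 mm below this point. It stands blade down in a pocket of a wooden block 75 x 60 x 40 mm high, the head's underside on the block's top; lift it over 35 mm to clear the block. 60 g
- plug_mouth (a point): centre of the slot's mouth in the top of the green lock's brass plug, 66 mm above the bench; turns with it. Slot 17.5 mm along x, 6.5 mm along y, 36 mm deep, 1.5 mm chamfer; key fits either way round. Sticky pins 12 and 22 mm down resist (5 to 15 N; rocking about z helps). Fully home, key_bow is 25 mm above this. Housing 75 mm square, level with the plug
- plug (a joint): turn of the lock's brass plug in rad: 0 at rest, grows clockwise seen from above, stop at 1.62 (a quarter turn is 1.57). A spring (0.06 rising to 0.14 N m) turns it back when it is let go. The key has up to about 0.1 rad of play in the slot, so the plug lags the key a little
- key: the whole key; origin at the tip of the blade, axes as for key_bow (z up, from tip to head)
- iron_mid (a point): middle of the red enamel waxing iron, 140 x 75 x 77 mm; leave alone
- brush_mid (a point): middle of the horsehair brush with a beech back, 150 x 55 x 42 mm; leave alone
- cork_mid (a point): middle of the cork block, 70 x 70 x 30 mm; leave alone
- scraper_mid (a point): middle of the clear acrylic scraper lying flat, 140 x 60 x 5 mm; leave alone
- wax_mid (a point): middle of the green wax bar, 90 x 40 x 22 mm; leave alone
- jar_mid (a point): middle of the glass jar, 56 mm across, 80 mm tall; leave alone
- crank_knob (a point): centre of the crank's black upright knob, a sleeve 20 mm in diameter and 50 mm tall that spins freely on the crank arm, so the gripper need not turn with it. This point is 118 mm above the bench; the sleeve reaches from 28 mm below it to 22 mm above it, with the crank arm directly below. It is 45 mm from the crank axis
There are look-alikes about, which are no part of the job. Of the things shaped like the key, the orange one is meant.

How it is judged:
By the outcome, as a careful person would: the job done as asked, in the order asked, and still so for the second after the job is handed in, while the arm keeps its last pose, push and grip.
It also fails if it takes over 72 s, if anything falls off the work surface, if the arm or the gripper's body presses on something with over 40 N, if the wrist force passes 120 N, or if a joint passes its speed limit or range.

### The arm

A 6-joint arm with a two-finger parallel gripper is mounted at the origin on the work surface. World frame = base frame: x ahead of the robot, y to its left, z up, the work surface at z = 0. Lengths are in m, angles in rad, forces in N, time in s.
With the tool pointing down it reaches from about 0.4 to 0.925 m from the base axis. Payload 12.5 kg.
Tool frame: the origin (TCP) lies midway between the tips of the shut fingers; the grasp point (between the pads) lies 19 mm behind it; z points along the fingers, y is the line along which they close (so a half turn about z gives the same grasp; the last joint's range is limited). The gripper opens to 95 mm and grips with 3 to 60 N. Pads are 20 mm wide; open, the fingers measure 119 mm over their backs; the gripper's body (75 mm by 180 mm) begins 59 mm behind the grasp point.
Start: joints at [-1.335, 0.491, 1.559, -0, 1.092, -0.106], TCP at [0.21, -0.589, 0.215] pointing down, gripper open.
Joint ranges: [-3.1, 3.1], [-0.84, 2.19], [0.05, 2.79], [-1.13, 4.28], [0.06, 2.93], [-2.69, 2.69]. Speed limits (rad/s): [2.22, 2.22, 2.79, 3.14, 3.14, 3.14].

### API

Orientations are given as a unit quaternion [x, y, z, w].
In Python, from cell import manip gives the robot as it stands. The module is installed in compiled form; this text tells all that it offers. Calls block until the motion is done:
- manip.goto(position, orientation): joint-space move of the TCP to a pose.
- manip.movel(position, rot=None, velocity=0.15, max_force=None): straight line of the TCP; rot=None keeps the orientation; velocity is the mean speed in m/s. With max_force (N) it stops when the force on the tool has changed by that much, and returns True; else False.
- manip.set_joints(angles): joint-space move.
- manip.move_gripper(opening, newtons=None): opening from 0.0 (shut) to 1.0 (fully open); newtons is the grip in N (None keeps the last); returns when the fingers have stopped.
- manip.dwell(seconds).
- manip.inverse_kinematics(position, orientation): joint angles nearest the present ones, or None.
- manip.sense(): the state.
- manip.read_camera(name): name is "scene" or "top" or "wrist"; returns a dict with "color" (384x512x3 uint8, red, green, blue), "K" (3x3 intrinsics, pixels), "rvec" (rotation vector, rad) and "tvec" (3), from world to camera coordinates, as OpenCV has them. Camera axes: x right, y down, z forward; pixel columns grow to the right and rows downward; lengths in m; the calibration is good to about 2 mm. A picture is of the moment at which its call begins. There is no depth.
A pose or a line that the arm cannot do raises manip.IKError and nothing moves.
- manip.job_done(): hands the job in; it is judged then, once.
The state is a dict: "time_s": time; "joint_pos": joint angles; "qvel": joint speeds; "joint_efforts": joint torques, N m; "position": TCP position; "ee_rot": TCP orientation; "contact_force": force on the tool from outside, world axes, zero at the start; "torque": the same for the moment, N m; "finger_gap": opening from 0.0 (shut) to 1.0 (fully open); "grip_force": force on a finger pad.
Only numpy, scipy, OpenCV 4.12 (cv2) and the standard library are available. Lean on these libraries where they do the work, as an engineer would, in place of code of your own. Each camera call takes 0.05 s, during which the arm holds its last target. There are 200 camera calls.

## Working session

There is one attempt and no reset: what is moved stays moved. The work goes in short steps, each a Python script; the robot and the scene stay as the last script left them, time stands still between calls to the robot, and variables do not carry over. Pictures are saved under pics/ and viewed, at most 10 in all, crops included, and the job is handed in when it is done.

```bash
mkdir -p pics
python3 - <<'E'
from cell import manip
import cv2,pickle
for n in ("scene","top"):
    d=manip.read_camera(n); pickle.dump(d,open(n+'.pkl','wb'))
    im=cv2.cvtColor(d["color"],cv2.COLOR_RGB2BGR)
    cv2.imwrite(f'pics/{n}0.png',cv2.resize(im,(800,600),interpolation=cv2.INTER_CUBIC))
    print(d["K"].tolist(),d["rvec"],d["tvec"])
s=manip.sense();print(s)
E
```

```text
[[363.8989358569779, 0.0, 255.38034109875213], [0.0, 363.8989358569779, 193.09788267743752], [0.0, 0.0, 1.0]] [ 2.28820626  0.5673874  -0.26514614] [-0.46268575 -0.10934404  1.2705228 ]
[[421.56271735307445, 0.0, 250.9798706637612], [0.0, 421.56271735307445, 188.17634188717994], [0.0, 0.0, 1.0]] [ 2.18790658 -2.15013588  0.14019574] [-0.02424568  0.54782931  1.20651671]
{'time_s': 0.1, 'joint_pos': array([-1.33462177e+00,  4.91499544e-01,  1.55938450e+00, -3.60372065e-06,
        1.09172335e+00, -1.05623912e-01]), 'qvel': array([ 0.00049843, -0.00359449, -0.00116551,  0.00014295, -0.00226782,
        0.0003798 ]), 'joint_efforts': array([ 4.20667115e-03, -6.13623691e+01, -2.58606684e+01,  6.94424543e-02,
        4.70070890e-02, -4.62357934e-05]), 'position': array([ 0.20944372, -0.58862924,  0.21412141]), 'ee_rot': array([ 9.85431965e-01,  1.70069351e-01, -3.46902431e-05, -5.06182600e-04]), 'contact_force': array([ 0.05569482,  0.02578835, -0.04129855]), 'torque': array([0.01386778, 0.06285696, 0.00412535]), 'grip_force': 0.0, 'finger_gap': 1.0003761026838787}
```

View pics/top0.png

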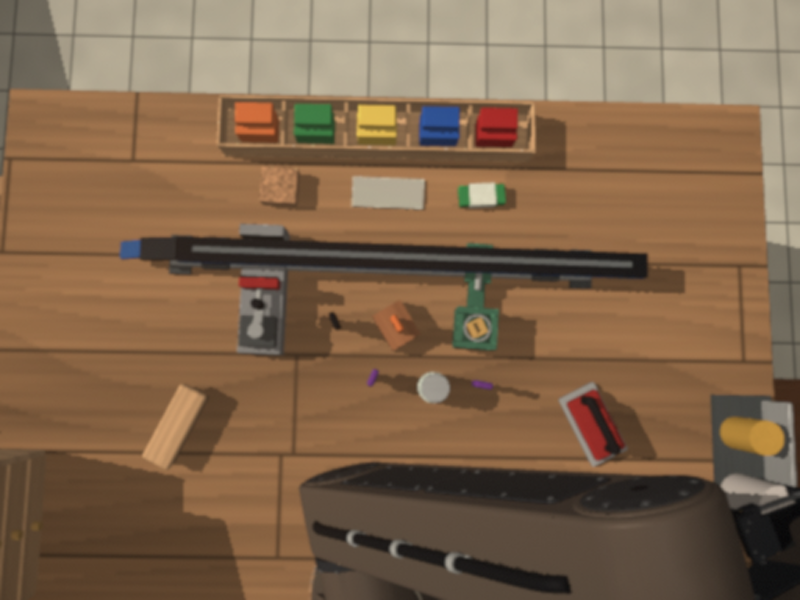

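View pics/scene0.png

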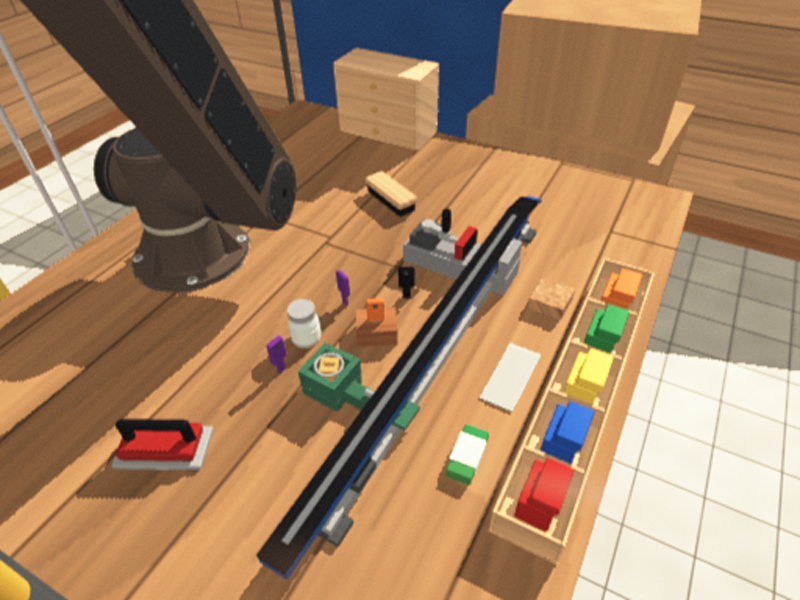

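The top view shows the crank's knob near (258,303), its axis near (256,330), the orange key near (397,323) and the plug near (477,327). I'll look closer with an enlarged crop.

```bash
cat > h.py <<'E'
import numpy as np,cv2,pickle
from scipy.spatial.transform import Rotation as R
def ray(d,u,v,z):
    "world point at height z seen at pixel u,v (original pixels)"
    M=cv2.Rodrigues(np.array(d["rvec"],float))[0];t=np.array(d["tvec"],float).ravel()
    r=M.T@np.linalg.inv(d["K"])@[u,v,1];c=-M.T@t
    return c+r*(z-c[2])/r[2]
def proj(d,p): return cv2.projectPoints(np.array([p],float),np.array(d["rvec"],float),np.array(d["tvec"],float),np.array(d["K"]),None)[0].ravel()
def quat(a):
    "tool down, closing (y) axis at angle a from world x"
    y=np.array([np.cos(a),np.sin(a),0]);z=np.array([0,0,-1.]);x=np.cross(y,z)
    return R.from_matrix(np.c_[x,y,z]).as_quat()
def crop(d,u0,v0,w,h,s,name):
    im=cv2.cvtColor(d["color"],cv2.COLOR_RGB2BGR)[v0:v0+h,u0:u0+w]
    cv2.imwrite(name,cv2.resize(im,None,fx=s,fy=s,interpolation=cv2.INTER_CUBIC))
E
python3 - <<'E'
from h import *
d=pickle.load(open('top.pkl','rb'))
crop(d,145,170,190,80,4,'pics/topc.png')
f=1.5625
for n,u,v,z in (("axis",256,328,.09),("knob",258,303,.14),("bow",397,323,.09),("plug",477,327,.066),("black",335,320,.05),("jar",433,387,.08),("purpL",373,377,.05)):print(n,ray(d,u/f,v/f,z).round(3))
E
```

```text
axis [0.476 0.227 0.09 ]
knob [0.516 0.215 0.14 ]
bow [ 0.49  -0.023  0.09 ]
plug [ 0.487 -0.17   0.066]
black [0.496 0.09  0.05 ]
jar [ 0.377 -0.089  0.08 ]
purpL [0.393 0.018 0.05 ]
```

View pics/topc.png

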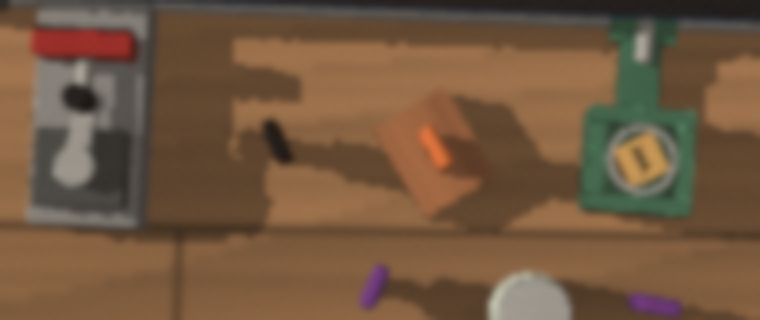

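The crop shows the crank's hub at (75,165), the knob top at (80,97), the key bow at (435,146) tilted, and the plug slot at (641,156) tilted. Next I'll take close wrist-camera views.

Run:
```python
from h import *
from cell import manip
d=pickle.load(open('top.pkl','rb'))
print("axis",ray(d,145+75/4,170+165/4,.095),"knob",ray(d,145+80/4,170+97/4,.14))
manip.goto([.40,.20,.30],quat(np.pi/2))
w=manip.read_camera("wrist");pickle.dump(w,open('w1.pkl','wb'))
crop(w,0,0,512,384,1.5,'pics/w1.png')
manip.goto([.40,-.10,.30],quat(np.pi/2))
w=manip.read_camera("wrist");pickle.dump(w,open('w2.pkl','wb'))
crop(w,0,0,512,384,1.5,'pics/w2.png')
s=manip.sense();print(s['time_s'],s['joint_pos'],s['position'])
for n,p in (("key",[.49,-.023,.1]),("plug",[.487,-.17,.066])):print(n,proj(w,p))
```

```text
axis [0.4723745  0.22577653 0.095     ] knob [0.5151836  0.21563769 0.14      ]
4.2167 [-4.03740364e-01  8.66787823e-02  1.91108077e+00  1.68964265e-04
  1.14385421e+00 -1.97549815e+00] [ 0.40022751 -0.09927365  0.30000158]
key [318.9287428  245.99087025]
plug [195.46642242 232.90684845]
```

View pics/w1.png

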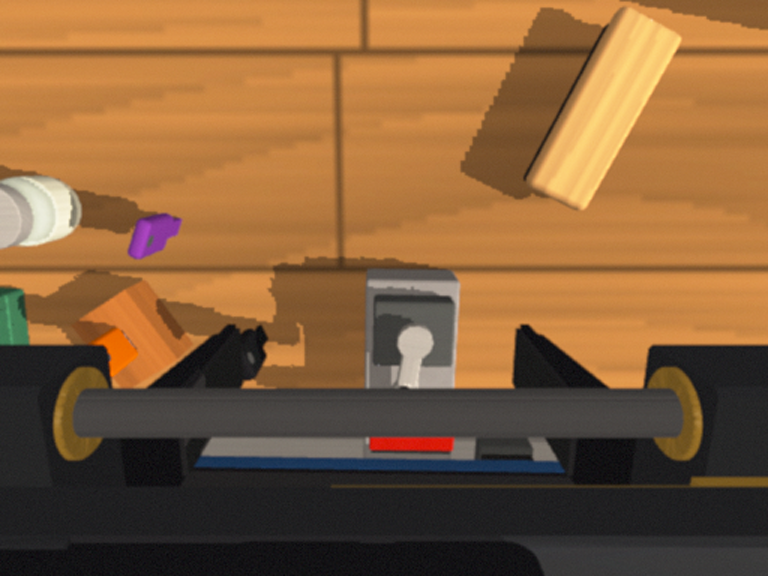

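View pics/w2.png

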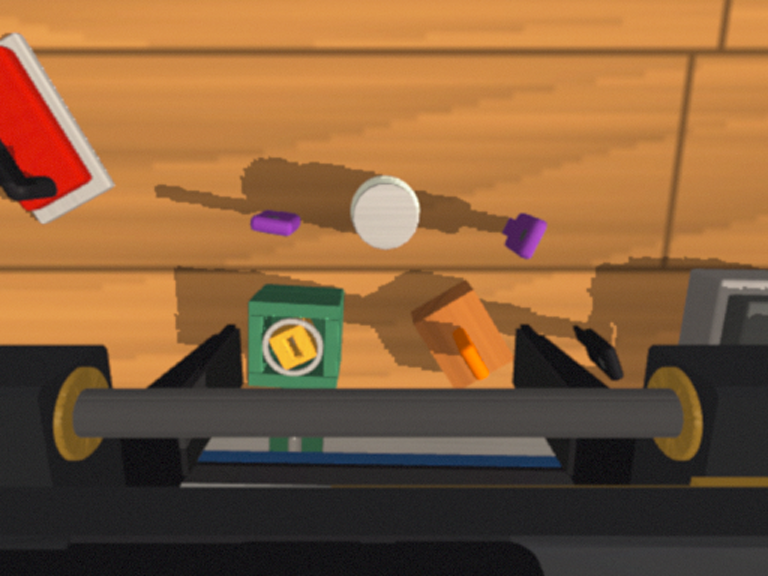

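w1 shows the hub at (415,343) with the arm toward the robot-far side. w2 shows the plug slot at (294,346) and the orange bow from (457,333) to (483,373). I'll enlarge the second view for angles.

Run:
```python
from h import *
w=pickle.load(open('w2.pkl','rb'))
crop(w,155,180,195,80,4,'pics/w2c.png')
w1=pickle.load(open('w1.pkl','rb'))
print("axis",ray(w1,415/1.5,343/1.5,.095))
```

```text
axis [0.47083722 0.22749277 0.095     ]
```

View pics/w2c.png

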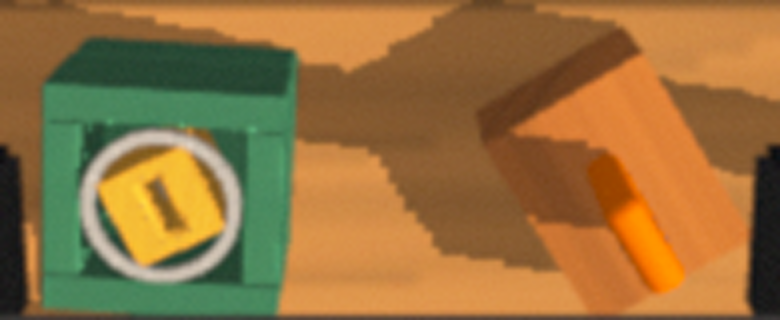

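```bash
cat >> h.py <<'E'
C=np.array([.4715,.2270])
E
python3 - <<'E'
from h import *
from cell import manip
w=pickle.load(open('w2.pkl','rb'));P=lambda x,y,z:ray(w,155+x/4,180+y/4,z)
a,b=P(152,178,.066),P(180,229,.066);print("slot",(a+b)/2,np.degrees(np.arctan2(*(a-b)[1::-1])),np.linalg.norm(a-b))
a,b=P(624,203,.09),P(669,283,.09);print("bow",(a+b)/2,np.degrees(np.arctan2(*(a-b)[1::-1])),np.linalg.norm(a-b))
q=quat(0);ph=np.radians(-14.7);r=.045
pt=lambda p,z=.1:[C[0]+r*np.cos(p),C[1]+r*np.sin(p),z]
manip.goto(pt(ph,.22),q);print(manip.sense()['joint_pos'].round(2))
print(manip.movel(pt(ph),velocity=.1,max_force=10))
manip.move_gripper(0,45);f0=np.array(manip.sense()['contact_force']);print(manip.sense()['position'],f0,manip.sense()['finger_gap'])
tot=0;n=0
while n<45:
    st=20 if tot<160 else 8
    tot+=st;n+=1;p=ph-np.radians(tot)
    manip.movel(pt(p),velocity=.1);s=manip.sense();f=np.array(s['contact_force'])-f0
    t=np.array([-np.sin(p),np.cos(p)]);ft,fr=f[:2]@t,f[:2]@[np.cos(p),np.sin(p)]
    print(tot,'t %.1f r %.1f z %.1f'%(ft,fr,f[2]),s['time_s'])
    if ft>7.5 or np.linalg.norm(f)>30:break
E
```

```text
slot [ 0.48436236 -0.16859298  0.066     ] -154.4454497377994 0.018603225491581186
bow [ 0.4877526  -0.02386837  0.09      ] -150.27965414129653 0.028931938338613974
[ 0.28  0.39  1.72 -0.    1.03  0.28]
False
[0.51683462 0.21573208 0.10027561] [ 8.10120528  0.05919514 -3.78342476] 0.19570570971934745
20 t -6.7 r 8.1 z -1.2 9.0
40 t -8.5 r 16.3 z 1.5 9.3083
60 t -7.8 r 23.7 z 5.6 9.6167
80 t -8.7 r 22.0 z 10.8 9.925
100 t -9.5 r 16.1 z 11.8 10.2333
120 t -9.6 r 12.3 z 9.7 10.5417
140 t -7.3 r 9.8 z 6.9 10.85
160 t -3.5 r 4.0 z 2.8 11.1583
168 t -1.9 r 2.1 z 0.1 11.4083
176 t -0.1 r -0.3 z -1.8 11.6583
184 t 1.3 r -1.7 z -1.1 11.9083
192 t 2.6 r -5.1 z -2.6 12.1583
200 t 3.7 r -9.0 z -2.4 12.4083
208 t 4.1 r -12.1 z -1.5 12.6583
216 t 4.8 r -14.8 z -0.3 12.9083
224 t 6.0 r -17.1 z 1.3 13.1583
232 t 6.8 r -16.6 z 3.4 13.4083
240 t 6.7 r -17.8 z 5.7 13.6583
248 t 5.4 r -18.8 z 7.6 13.9083
256 t 6.4 r -17.5 z 8.6 14.1583
264 t 5.6 r -15.9 z 8.9 14.4083
272 t 6.2 r -15.6 z 9.5 14.6583
280 t 5.6 r -13.1 z 9.7 14.9083
288 t 4.6 r -13.3 z 9.4 15.1583
296 t 5.0 r -10.5 z 8.7 15.4083
304 t 3.9 r -11.0 z 8.7 15.6583
312 t 2.4 r -11.3 z 8.6 15.9083
320 t 1.2 r -11.9 z 9.2 16.1583
328 t 1.5 r -10.1 z 7.6 16.4083
336 t 9.6 r -9.0 z 6.3 16.6583
```

Run:
```python
from h import *
from cell import manip
r=.045;pt=lambda p,z=.1:[C[0]+r*np.cos(p),C[1]+r*np.sin(p),z]
tot=336
for n in range(20):
    p=np.radians(-14.7-tot);s=manip.sense();f=s['contact_force'];t=np.array([-np.sin(p),np.cos(p)])
    ft=f[:2]@t;print(tot,'t %.1f'%ft,f.round(1),s['position'].round(4))
    if ft>13:break
    tot+=3;manip.movel(pt(np.radians(-14.7-tot)),velocity=.03)
print(manip.sense()['time_s'])
```

```text
336 t 8.3 [-2.3  8.1  2.5] [0.5162 0.2352 0.1001]
339 t 13.6 [-2.4 13.4  1.2] [0.5166 0.2337 0.1001]
16.9083
```

Run:
```python
from h import *
from cell import manip
manip.move_gripper(0.45)
p=manip.sense()['position'];manip.movel([*p[:2],.2],velocity=.2)
q=quat(np.radians(119.7));K=[.4878,-.0239]
manip.goto([*K,.16],q);print(manip.sense()['joint_pos'].round(2))
print(manip.movel([*K,.048],velocity=.1,max_force=8))
manip.move_gripper(0,5);s=manip.sense();print(s['finger_gap'],s['contact_force'],s['position'])
manip.move_gripper(0,45);s=manip.sense();print(s['finger_gap'],s['grip_force'],s['contact_force'])
print(manip.movel([*K,.125],velocity=.12))
s=manip.sense();print(s['finger_gap'],s['contact_force'],s['time_s'])
P=[.4844,-.1686]
manip.goto([*P,.135],quat(np.radians(115.6)));s=manip.sense();print(s['joint_pos'].round(2),s['position'],s['contact_force'],s['torque'])
d=manip.read_camera("scene");pickle.dump(d,open('s2.pkl','wb'))
u,v=proj(d,[*P,.1]).astype(int);crop(d,u-60,v-55,120,90,5,'pics/s2.png');print(u,v)
t=manip.read_camera("top");pickle.dump(t,open('t2.pkl','wb'))
w=manip.read_camera("wrist");pickle.dump(w,open('w3.pkl','wb'));crop(w,100,150,300,200,2.6,'pics/w3.png');print(manip.sense()['time_s'])
```

```text
[-0.18  0.37  1.95  0.    0.82 -2.27]
False
0.12415627373024052 [-0.38585815  0.84070488  1.58161461] [ 0.48782939 -0.02390423  0.0480891 ]
0.12759952705319905 45.000556111335754 [0.20582015 1.57498194 2.86906601]
False
0.11985194601005399 [-0.4220859  -0.54718744  0.35606883] 23.2917
[-0.46  0.44  1.92  0.    0.78 -2.48] [ 0.48392226 -0.16868431  0.13423632] [-0.30424888  0.33168174 -1.10276049] [ 0.15262631 -0.11095446  0.06686564]
208 223
24.075
```

View pics/s2.png

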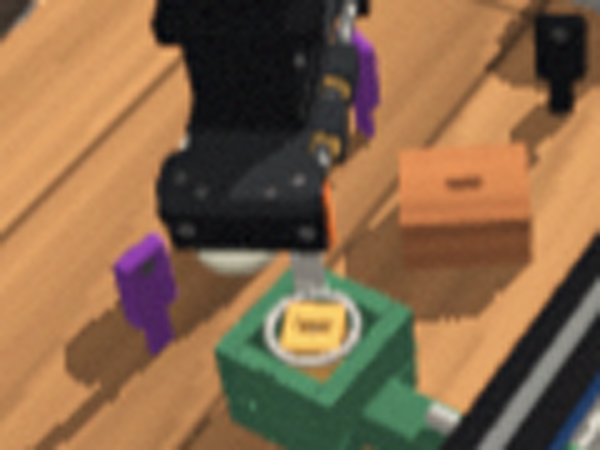

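View pics/w3.png

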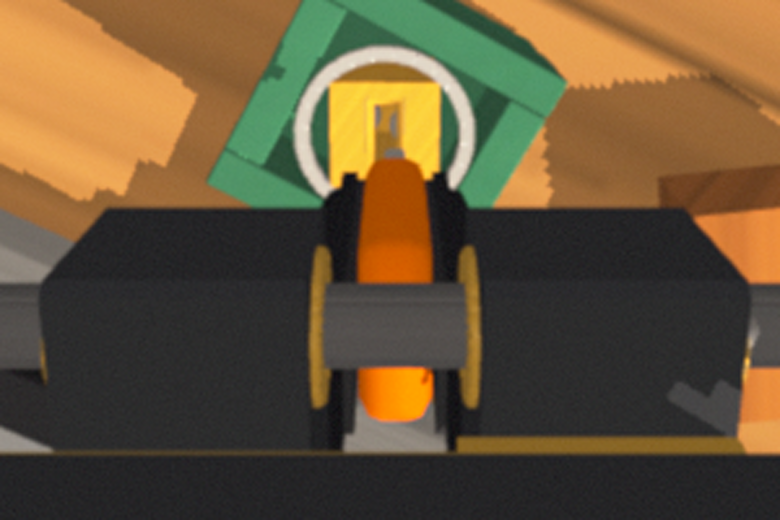

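The scene crop shows the key held with its blade above the brass plug. The wrist crop shows the slot centred at column 388, its far end at row 102, the bow at column 395 and the plug's sides upright in the image, so the angle matches. I'll check the offset in numbers.

Run:
```python
from h import *
w=pickle.load(open('w3.pkl','rb'));f=lambda p:((proj(w,p)-[100,150])*2.6).round(1)
P=np.array([.48392,-.16868]);e=np.array([np.cos(np.radians(25.6)),np.sin(np.radians(25.6))])
for s in(-.01025,-.00875,0,.00875,.01025):print(s,f([*(P+s*e),.066]))
z=.13424+.017-.057;print('tip',z,f([*(P-.008*e),z]),f([*P,.2]),f([*P,z+.057]))
n=np.array([-e[1],e[0]])
for u,v in((388,102),(388,80),(374,120),(404,120)):
    q=ray(w,100+u/2.6,150+v/2.6,.066)[:2]-P;print(u,v,q@e*1e3,q@n*1e3)
s=pickle.load(open('s2.pkl','rb'));a,b=proj(s,[*P,.066]),proj(s,[*P,z]);print(((a-[148,168])*5),((b-[148,168])*5))
```

```text
-0.01025 [393.   98.1]
-0.00875 [393.  103.5]
0 [393.  134.4]
0.00875 [393.  164.7]
0.01025 [393.  169.9]
tip 0.09423999999999999 [392.9 134.3] [392.5 414. ] [392.8 261. ]
388 102 -9.167462160214933 -1.3628882629687498
388 80 -15.306999014741011 -1.35487613442565
374 120 -4.08792653848287 -5.2072124901711065
404 120 -4.089193574975472 3.016471983854542
[310.752453   321.37549727] [304.91793395 285.88804965]
```

Run:
```python
from h import *
w=pickle.load(open('w3.pkl','rb'));f=lambda p:((proj(w,p)-[100,150])*2.6).round(1)
P=np.array([.48392,-.16868]);e=np.array([np.cos(np.radians(25.6)),np.sin(np.radians(25.6))])
for o in (0,.002,.004):
    print(o,[f([*(P+(s+o)*e),z])[1] for s,z in((-.016,.1765),(.016,.1765),(-.016,.1265),(-.008,.1265),(-.008,.0945))])
crop(w,215,175,80,145,4,'pics/w3c.png')
```

```text
0 [np.float64(231.1), np.float64(418.4), np.float64(139.5), np.float64(176.5), np.float64(134.6)]
0.002 [np.float64(243.4), np.float64(429.5), np.float64(148.8), np.float64(185.7), np.float64(142.5)]
0.004 [np.float64(255.7), np.float64(440.5), np.float64(158.1), np.float64(194.8), np.float64(150.4)]
```

View pics/w3c.png

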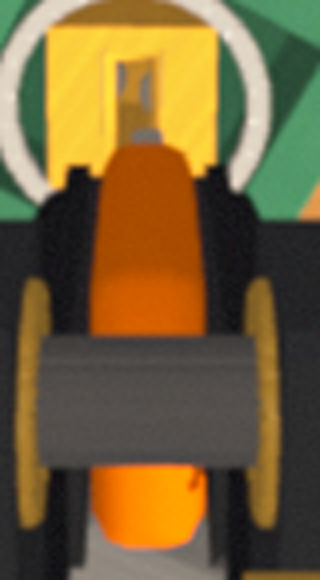

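Run:
```python
from h import *
s=pickle.load(open('s2.pkl','rb'))
a=ray(s,148+464/5,168+183/5,.04);b=ray(s,148+313/5,168+325/5,.066)
print("pocket",a,"slot",b)
ek=np.array([np.cos(np.radians(29.7)),np.sin(np.radians(29.7))]);nk=np.array([-ek[1],ek[0]])
o=a[:2]-[.48783,-.0239];print("pocket rel grasp",o@ek,o@nk)
e=np.array([np.cos(np.radians(25.6)),np.sin(np.radians(25.6))]);n=np.array([-e[1],e[0]])
o=b[:2]-[.48392,-.16868];print("slot rel tcp",o@e,o@n)
```

```text
pocket [ 0.49132269 -0.02385327  0.04      ] slot [ 0.48631114 -0.17018457  0.066     ]
pocket rel grasp 0.0030570146241971274 -0.0016898928065681496
slot rel tcp 0.0015063012588380307 -0.0023900484974508605
```

```bash
cat >> h.py <<'E'
E_=np.array([np.cos(np.radians(25.6)),np.sin(np.radians(25.6))]);N_=np.array([-E_[1],E_[0]])
P0=np.array([.48392,-.16868])
E
python3 - <<'E'
from h import *
from cell import manip
q=quat(np.radians(115.6));manip.move_gripper(0,60)
for de,dn in((-2.2,-1.7),(-2.2,-2.9),(-3.7,-1.7),(-.8,-1.7),(-2.2,-.5),(-3.7,-2.9),(-.8,-2.9)):
    c=P0+de*1e-3*E_+dn*1e-3*N_
    manip.movel([*c,.112],q,velocity=.1)
    hit=manip.movel([*c,.096],velocity=.03,max_force=5)
    s=manip.sense();print(de,dn,hit,s['position'].round(4),s['contact_force'].round(1),s['torque'].round(2),s['finger_gap'].round(3))
    if s['position'][2]<.102:break
print(s['time_s'])
E
```

```text
Traceback (most recent call last):
AttributeError: 'float' object has no attribute 'round'
```

Run:
```python
from h import *
from cell import manip
s=manip.sense();print(s['position'].round(4),s['contact_force'].round(1),s['torque'].round(2),s['finger_gap'],s['time_s'])
```

```text
[ 0.4827 -0.1712  0.096 ] [ 0.3  0.4 -1.3] [ 0.12 -0.16 -0.04] 0.12241974218539953 25.3583
```

Run:
```python
from h import *
from cell import manip
c=manip.sense()['position'][:2];z=.096;k=1
while z>.0725:
    z-=.002;k=-k
    manip.movel([*c,z],quat(np.radians(115.6+3*k)),velocity=.03)
    s=manip.sense();f=s['contact_force'];print(round(z,4),s['position'].round(4),f.round(1),s['torque'].round(2),round(s['finger_gap'],4))
    if f[2]>22 or np.linalg.norm(f)>40:break
print(s['time_s'])
```

```text
0.094 [ 0.4829 -0.1713  0.0941] [ 1.6 -1.   0.6] [-0.18 -0.34  0.  ] 0.1245
0.092 [ 0.4831 -0.1715  0.0923] [ 1.9 -3.3 -0.1] [-0.61 -0.56 -0.02] 0.1243
0.09 [ 0.4828 -0.1713  0.0901] [ 2.1 -4.1 -1.9] [-0.6 -0.6  0. ] 0.121
0.088 [ 0.4827 -0.1712  0.088 ] [ 1.1 -4.3 -0.3] [-0.68 -0.53 -0.05] 0.126
0.086 [ 0.4825 -0.1711  0.086 ] [ 1.4 -2.1 -0.9] [-0.47 -0.39 -0.04] 0.1218
0.084 [ 0.4827 -0.1712  0.0841] [ 1.5 -2.5 -0.3] [-0.54 -0.54 -0.04] 0.1213
0.082 [ 0.4825 -0.171   0.0819] [ 2.  -2.3 -3.1] [-0.16 -0.43 -0.02] 0.1252
0.08 [ 0.4827 -0.1712  0.0801] [ 2.  -3.1 -0.8] [-0.32 -0.55 -0.  ] 0.1243
0.078 [ 0.4824 -0.171   0.0779] [ 0.6 -1.  -2.7] [-0.07 -0.37 -0.02] 0.1233
0.076 [ 0.4827 -0.1712  0.076 ] [ 1.3 -1.9 -1.3] [-0.24 -0.47  0.01] 0.1221
0.074 [ 0.4825 -0.171   0.0741] [0.9 0.2 0.2] [ 0.09 -0.21 -0.04] 0.1237
0.072 [ 0.483  -0.1713  0.0738] [-3.4  1.  25.5] [0.56 0.72 0.12] 0.125
28.45
```

Run:
```python
from h import *
from cell import manip
c=np.array([.4827,-.1712]);d=.0026*E_;A=c+d;z=.0733
for deg in list(range(0,90,10))+[90,93,96,98,100]:
    t=-np.radians(deg);r=np.array([[np.cos(t),-np.sin(t)],[np.sin(t),np.cos(t)]])
    manip.movel([*(A-r@d),z],quat(np.radians(115.6)+t),velocity=.006)
    s=manip.sense();f=s['contact_force'];a=R.from_quat(s['ee_rot']).as_matrix()[:,1]
    act=(115.6-np.degrees(np.arctan2(a[1],a[0])))
    print(deg,round(act,1),s['position'].round(4),f.round(1),s['torque'].round(3),round(s['finger_gap'],4),round(s['time_s'],1))
    if np.linalg.norm(f[:2])>18 or abs(s['torque'][2])>.6:break
```

```text
0 -0.1 [ 0.4828 -0.1711  0.074 ] [-1.7  2.1 11.3] [ 0.5    0.047 -0.044] 0.1268 28.8
10 10.0 [ 0.4827 -0.1706  0.074 ] [-0.1  1.8 11.9] [ 0.469 -0.03   0.042] 0.1246 29.1
20 20.0 [ 0.4827 -0.1702  0.074 ] [ 0.7  1.9 11.1] [ 0.536 -0.111  0.036] 0.125 29.5
30 30.0 [ 0.4827 -0.1697  0.074 ] [ 0.3  2.9 12.3] [ 0.538 -0.11   0.074] 0.129 29.8
40 40.0 [ 0.4828 -0.1693  0.074 ] [ 0.3  2.  11.4] [ 0.568 -0.17   0.067] 0.1195 30.1
50 50.0 [ 0.4829 -0.1689  0.074 ] [-0.9  1.9 11.3] [ 0.52  -0.155  0.105] 0.1246 30.4
60 60.0 [ 0.4832 -0.1684  0.074 ] [ 0.1  3.4 10.5] [ 0.54  -0.203  0.142] 0.1275 30.8
70 70.0 [ 0.4835 -0.168   0.074 ] [-0.4  3.3 11.8] [ 0.571 -0.26   0.067] 0.1276 31.1
80 80.0 [ 0.4839 -0.1677  0.074 ] [ 1.5  3.1 12.2] [ 0.598 -0.363  0.126] 0.1222 31.4
90 90.0 [ 0.4843 -0.1675  0.074 ] [ 1.2  3.4 10.4] [ 0.7   -0.39   0.113] 0.1219 31.7
93 92.9 [ 0.4845 -0.1674  0.074 ] [ 0.8  3.9 10.3] [ 0.733 -0.37   0.122] 0.1253 32.0
96 95.9 [ 0.4846 -0.1674  0.074 ] [ 1.4  3.6 11.3] [ 0.726 -0.44   0.122] 0.1258 32.2
98 97.9 [ 0.4847 -0.1673  0.074 ] [ 1.6  3.2 11.7] [ 0.747 -0.436  0.074] 0.1246 32.5
100 99.9 [ 0.4848 -0.1673  0.074 ] [ 1.5  3.6 10.5] [ 0.686 -0.394  0.089] 0.1226 32.7
```

Run:
```python
from h import *
from cell import manip
c=np.array([.4827,-.1712]);d=.0026*E_;A=c+d;z=.0733
for deg in range(100,112):
    t=-np.radians(deg);r=np.array([[np.cos(t),-np.sin(t)],[np.sin(t),np.cos(t)]])
    manip.movel([*(A-r@d),z],quat(np.radians(115.6)+t),velocity=.006)
    T=[]
    for _ in range(5): manip.dwell(.03);s=manip.sense();T.append(s['torque'][2])
    print(deg,round(np.mean(T),3),s['contact_force'].round(1),round(s['time_s'],1))
    if np.mean(T)>.26:break
for n in("scene","top"):
    im=manip.read_camera(n);pickle.dump(im,open(n+'3.pkl','wb'))
s=pickle.load(open('scene3.pkl','rb'));t=pickle.load(open('top3.pkl','rb'))
u,v=proj(s,[*A,.08]).astype(int)
a=cv2.resize(s["color"][v-50:v+30,u-50:u+50],(400,320),interpolation=cv2.INTER_CUBIC)
b=cv2.resize(s["color"][120:200,240:340],(400,320),interpolation=cv2.INTER_CUBIC)
cv2.imwrite('pics/fin.png',np.hstack([a,b])[:,:,::-1])
```

```text
100 0.132 [ 1.5  3.5 10.1] 33.2
101 0.277 [ 1.3  3.7 11.6] 33.6
```

View pics/fin.png

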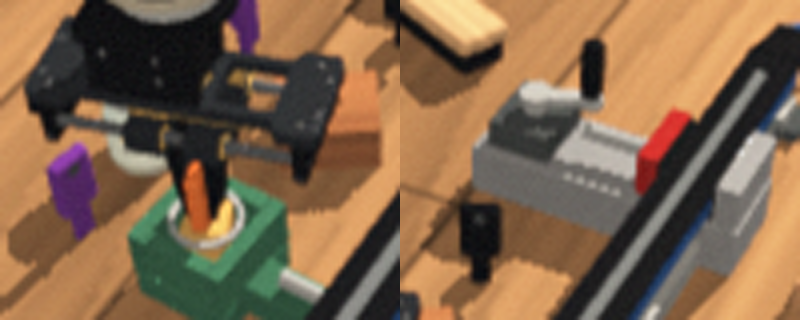

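The picture shows the key's head seated on the plug at (195,215) and the red jaw against the ski at (660,150). The torque jump at 101° marks the plug's stop.

Run:
```python
from cell import manip
s=manip.sense();print(s['torque'],s['contact_force'],s['time_s'],s['grip_force']);print(manip.job_done())
```

```text
[ 0.70117442 -0.4170912   0.29023881] [ 1.70692268  3.6202371  10.14740902] 33.675 60.00831484794617
the job is handed in; nothing more can be done
None
```

I handed the job in at about 34 s: the ski clamp is wound tight (about 13.6 N at the knob), and the orange key is fully home, turned clockwise to the plug's stop and still held there. No verdict was returned.

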